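# Slide a specimen tray across the gap onto a microscope stage

### The arm

A 6-joint arm with a two-finger parallel gripper is mounted at the origin on the work surface. World frame = base frame: x ahead of the robot, y to its left, z up, the work surface at z = 0. Lengths are in mm, angles in degrees, forces in N, time in s.
With the tool pointing down it reaches from about 350 to 850 mm from the base axis. Payload 8.1 kg.
Tool frame: the origin (TCP) lies between the finger pads; the fingertips stand 11 mm ahead of it and the grasp point (between the pads) lies 8 mm behind it; z points along the fingers, y is the line along which they close (so a half turn about z gives the same grasp; the last joint's range is limited). The gripper opens to 85 mm and grips with 20 to 120 N. Pads are 22 mm wide; open, the fingers measure 114 mm over their backs; the gripper's body (76 mm by 85 mm) begins 54 mm behind the grasp point. The pads swing forward as they close: fully open they stand 13 mm farther back than shut.
Start: joints at [69.935, 7.471, 85.268, -0, 87.261, -4.893], TCP at [157.008, 579.097, 208.592] pointing down, gripper open.
Joint ranges: [-169.43, 169.43], [-51.17, 129.36], [1.28, 143.12], [-76.62, 256.62], [0, 156.53], [-152.29, 152.29]. Speed limits (degrees/s): [136.94, 136.94, 159.86, 180, 180, 180].

### API

Orientations are given as [roll, pitch, yaw] about the fixed x, y, z axes, in that order (R = Rz(yaw) Ry(pitch) Rx(roll)).
In Python, from bench import r, snapshot, get_calibration gives the robot as it stands.
- The arm moves only by the tool step_arm, never from a script. Its argument "rows" is a list of rows, each a list of 2 entries, a list of its own where there are three numbers: the shift along the tool's x, y, z in mm, then the turn about the tool's z in degrees. In form: [[[tx, ty, tz], yaw], ...]. A call has 1 to 12 rows; each row is the pose to reach, as a shift and turn from the pose commanded when the call began, along the tool's axes at that moment; what a row does not reach only later rows make up. A row lasts 1/10 s, in which the tool goes at most 50 mm and 8.59 degrees, less where a joint would pass 70% of its speed; a pose out of reach is approached as far as the arm can. A call with a gripper value outside its range is refused whole. "fingers" is the opening, from 0 (shut) to 1 (fully open), set as the call begins (left out, the last holds). The fingers move at their own pace and stop on an object; "squeeze" is the grip in N (left out, the last holds). Time passes only in rows, so rows that repeat a pose let the fingers close. It gives the time, the measured TCP pose, the force, the opening and the grip force at its end, in the units of the state.
- r.sense(): the state, without advancing time (a new reading comes with each control period).
- snapshot(name): name is "scene" or "side" or "wrist"; returns the picture (384x512x3 uint8, blue, green, red); there is no depth.
- get_calibration(name): a dict with "fovy" (degrees; the focal length in pixels is half the picture's height over the tangent of half this angle, whatever the lens; pixels are square), "cx", "cy" (the principal point, pixels), "eye" and "orientation" of the camera in the world. Camera axes: x right, y up, looking along -z (the intrinsics and any distortion apply to the point x, -y, -z); pixel columns grow to the right and rows downward; lengths in mm; the calibration is good to about 2 mm. The wrist camera is an equidistant fisheye: a pixel r from the principal point sees the ray r / f radians off the axis. A picture is of the moment at which its call begins: read the wrist's pose just before it. get_calibration takes no time and is no camera call; for the wrist camera it gives the pose at the moment of the call.
- r.hand_in(): hands the job in; it is judged then, once.
The state is a dict: "time": time; "joint_pos": joint angles; "qd": joint speeds; "joint_efforts": joint torques, N m; "tool_pos": TCP position; "tcp_rot": TCP orientation; "ft_force": force on the tool from outside, world axes, zero at the start; "wrist_torque": the same for the moment, N m; "finger_gap": finger opening in mm; "grip_force": force on a finger pad.
Only numpy, scipy, OpenCV 4.12 (cv2) and the standard library are available. Lean on these libraries where they do the work, as an engineer would, in place of code of your own. Each camera call takes 0.05 s, during which the arm holds its last target. There are 200 camera calls.

### The job

Slide the loaded specimen tray off its stand, across the open gap and onto the microscope stage under the head, until it sits square and fully home against the stop. It is heavy at the leading end, so keep it level over the gap: do not let it dip and do not lift it clear of the surfaces. Then swing the small gate fully shut behind the tray, leave everything released, and leave the jar, the beaker and the pile of dishes where they stand.

Things in the scene. Friction and masses are not known exactly. Their poses are not given: they have to be found in the camera images.
- stand: Fixed low bench stand with an aluminium top, 170 mm (its x) by 150 mm (its y), top surface 60 mm above the bench. Origin: centre of its underside, on the bench. Its +y axis points across the gap to the microscope; its +y edge (75 mm from the origin) is the near side of the gap. Stand and microscope have the same yaw.
- microscope: Fixed stereo microscope, off-white base 190 mm (x) by 260 mm (y). Its flat top is the stage, 60 mm above the bench, level with the stand. Origin: centre of its underside, on the bench. Its -y edge (y = -130 mm) is the far side of the gap, which is 68 to 80 mm wide. The column stands beyond y = +70 mm; black focus knobs on it reach x = -85 and +85 mm.
- stop (a point): Foot, on the stage, of the middle of the steel stop bar's face (at y = +30 mm in the microscope's frame, facing -y; bar 14 mm high). Two cheeks, also 14 mm high, run from the bar 30 mm towards -y, their inner faces 61 mm either side of the middle. The tray is home with its front on this face, between the cheeks: tray origin at x = 0, y = -38 mm in the microscope's frame, same yaw.
- head_front (a point): Middle of the lower front edge of the head, which overhangs the stage: 105 mm above it, at y = -85 mm in the microscope's frame, 90 mm wide (x); a lens hangs 15 mm lower, 31 mm and more farther in. With the tray home a gripper pointing straight down on its fin strikes the head: tilt it 35 to 45 degrees, body leaning back to the stand, fingertips pointing down and to +y.
- tray: Loose steel tray, 110 mm wide (x), 136 mm long (y), 0.3 to 0.6 kg; floor 3 mm thick; side and front rims 13 mm high, none at the rear. Origin: centre of underside. Its +y end leads, bevelled up 4 mm below. A fixed dish (80 mm across, 17 mm high) at y = +18 mm puts the balance point about 12 mm ahead of centre: it passes the stand's edge before the front reaches the stage, so keep hold of the tail. Starts within 0.1 rad of the stand's yaw.
- fin (a point): Middle of the top edge of the tray's upright steel grip fin, at y = -53 mm in the tray's frame, 39 mm above its underside. The fin is 10 mm thick (x) and 30 mm long (y) and stands on the tray floor, 36 mm high; 48 mm free on either side of it to the low side rims.
- gate (a joint): Angle of the gate, a steel arm 10 mm wide, 3 to 11 mm above the stage, swinging level about an upright pivot. 0: it points from the pivot to the microscope's -y, over the gap beside the tray's way. It grows clockwise seen from above to 1.571, the end stop: fully shut, pointing to -x behind the tray. Starts open at -0.4 to -0.05, turns lightly (0.04 N m friction), stays where left.
- gate_pivot (a point): Pivot of the gate at stage height, x = +75 mm, y = -122 mm in the microscope's frame.
- gate_knob (a point): Middle of the upright black knob at the free end of the gate arm, 70 mm from the pivot: a post 14 mm across whose top is 36 mm above the stage. This point lies 20 mm above the stage.
- jar: Bystander: amber jar with a white cap, 56 mm across, 80 mm high. Origin: centre of its underside.
- beaker: Bystander: glass beaker, 60 mm across, 75 mm high. Origin: centre of its underside.
- dishes: Bystander: pile of three flat dishes, 90 mm across, 43 mm high. Origin: centre of its underside.
Mind the look-alikes: they are no part of the job. Of the things like the tray, leave any that is pink; of the rest the smaller one is meant.

How it is judged (in metres and radians):
On the way, in this order (a step that is already met when the one before it is completed fails the run):
1. the tray bridges the gap, level, its leading end on the stage (y of tray in the frame of microscope between -0.18 and -0.06 m and angle between tray's own z axis and vertical below 0.06 rad), for 0.1 s.
2. the tray is home against the stop (y of tray in the frame of microscope above -0.043 m and x of tray in the frame of microscope between -0.009 and 0.009 m and angle between the y axis of tray and the y axis of microscope, either way round below 0.09 rad and angle between tray's own z axis and vertical below 0.04 rad and z of tray in the frame of microscope between 0.056 and 0.064 m), for 0.2 s.
3. the gate is shut behind it (all of step 2 and value of joint gate above 1.42 rad), for 0.2 s.
At the end, for the whole second after the job is handed in: The tray lies flat on the stage, its leading end within 5 mm of the stop, within 9 mm of the middle sideways and 0.09 rad of square; the gate is shut beyond 1.42 rad; both are at rest and released (all of step 3 and linear speed of tray below 0.01 m/s and velocity of joint gate below 0.1 rad/s); the robot touches nothing.
It fails at once if the tray dips or tips by more than 0.1 rad (angle between tray's own z axis and vertical above 0.1 rad).
It fails at once if the tray is lifted more than 12 mm off the surfaces (z of tray in the frame of stand above 0.072 m).
It fails at once if the tray falls off its level (z of tray in the frame of stand below 0.048 m).
It fails at once if the jar, the beaker or the pile of dishes is moved more than 30 mm or tipped (distance of any of jar, beaker, dishes from where it was at the start of the episode above 0.03 m or angle between any of jar, beaker, dishes's own z axis and vertical above 0.4 rad).
It also fails if it takes over 54 s, if anything falls off the work surface, if the arm or the gripper's body presses on something with over 40 N, if the wrist force passes 120 N, or if a joint passes its speed limit or range.

## Working session

There is one attempt and no reset: what is moved stays moved. The work goes in short steps, Python scripts to look and compute and a tool call to move; the robot and the scene stay as the last step left them, time stands still between calls to the robot, and variables do not carry over. Pictures are saved under pics/ and viewed, at most 10 in all, crops included, and the job is handed in when it is done.

Besides the shell and the picture viewer there is one more tool, called after "Call:" as name(argument=value, ...), one argument or row to a line, values as JSON. step_arm: Moves the arm, as the interface text tells. Its arguments: {"type":"object","properties":{"rows":{"type":"array"},"fingers":{"type":"number"},"squeeze":{"type":"number"}},"required":["rows"]}

```bash
mkdir -p pics; ls; cat > h.py <<'E'
import numpy as np, cv2
from scipy.spatial.transform import Rotation as Ro
from bench import r, snapshot, get_calibration
def rot(o):
    o=np.array(o,float)
    return o if o.shape==(3,3) else (Ro.from_euler('xyz',o,degrees=True).as_matrix() if o.size==3 else Ro.from_quat(o).as_matrix())
def ray(c,u,v,fish=False):
    f=192/np.tan(np.radians(c['fovy'])/2); x=(u-c['cx']); y=(v-c['cy'])
    if fish:
        q=np.hypot(x,y); t=q/f; d=np.array([x/q*np.sin(t),-y/q*np.sin(t),-np.cos(t)])
    else: d=np.array([x/f,-y/f,-1.])
    return np.array(c['eye'],float),rot(c['orientation'])@d
def onz(c,u,v,z,fish=False):
    e,d=ray(c,u,v,fish); return e+d*(z-e[2])/d[2]
def proj(c,p,fish=False):
    f=192/np.tan(np.radians(c['fovy'])/2); q=rot(c['orientation']).T@(np.array(p,float)-np.array(c['eye'],float))
    if fish:
        s=np.hypot(q[0],q[1]); t=np.arctan2(s,-q[2]); return c['cx']+f*t*q[0]/s, c['cy']-f*t*q[1]/s
    return c['cx']+f*q[0]/-q[2], c['cy']-f*q[1]/-q[2]
E
python3 - <<'E'
from h import *
print(r.sense())
for n in ['scene','side','wrist']:
    print(n,get_calibration(n)); cv2.imwrite(f'pics/{n}0.png',snapshot(n))
a=cv2.imread('pics/scene0.png');b=cv2.imread('pics/side0.png')
E
```

```text
pics
{'time': 0.0, 'joint_pos': array([ 6.99362710e+01,  7.51640704e+00,  8.53298264e+01, -2.00862129e-04,
        8.72593397e+01, -4.89101096e+00]), 'qd': array([-0.05263702, -0.06353013,  0.05344983, -0.01289146,  0.00833979,
        0.06040342]), 'joint_efforts': array([ 1.95804838e-03, -5.69378471e+01, -5.00571620e+01,  1.27845783e-04,
        1.39541994e-02,  1.14816393e-05]), 'tool_pos': array([156.7961187 , 578.54628621, 207.52566183]), 'tcp_rot': array([-1.79894794e+02, -8.80134376e-03,  1.64827284e+02]), 'ft_force': array([-0.04574317,  0.10497634,  0.3895064 ]), 'wrist_torque': array([-0.01118077,  0.03863767,  0.00944117]), 'grip_force': 0.0, 'finger_gap': 85.190999307783}
scene {'fovy': 55.515352138403166, 'cx': 260.647087760771, 'cy': 189.07396913952306, 'eye': array([1168.48457006,   88.09462756,  973.37115576]), 'orientation': array([ 38.19805517,  -0.46026664, 106.1221003 ])}
side {'fovy': 55.51538304328544, 'cx': 256.4662965201466, 'cy': 194.70171089573853, 'eye': array([774.6841394 , 537.57245643, 952.87591381]), 'orientation': array([ 39.45686648,  -0.3379914 , 158.1542824 ])}
wrist {'fovy': 65.70646984690485, 'cx': 260.14860147807497, 'cy': 189.3474644654411, 'eye': array([ 80.96437685, 598.33193255, 373.3445368 ]), 'orientation': array([-17.6899738 ,   0.07844352,  74.87830259])}
```

View pics/scene0.png

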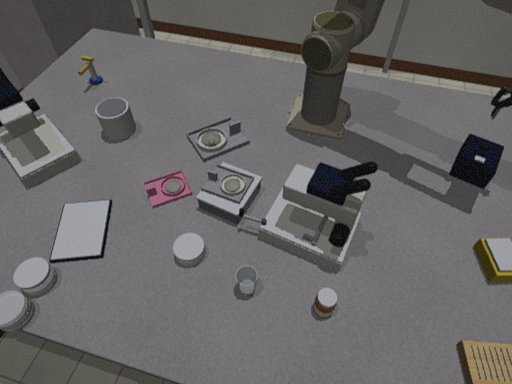

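View pics/side0.png

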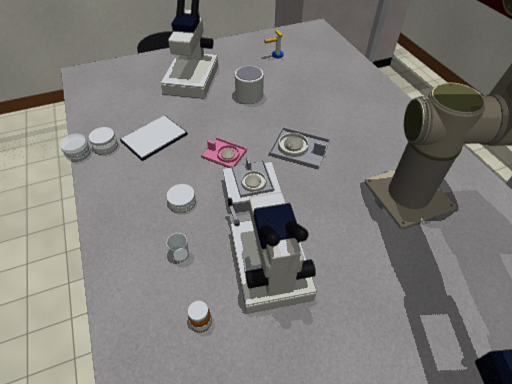

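View pics/wrist0.png

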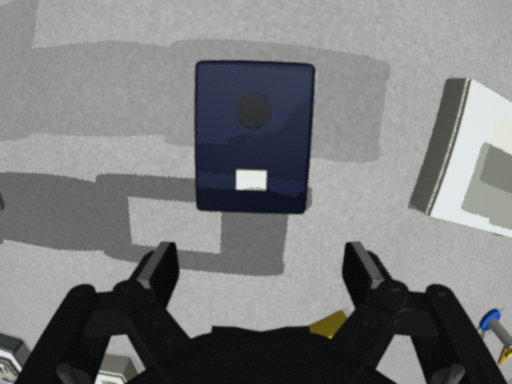

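The scene shows three tray-like things: a pink one at (168,188), a large grey one flat on the bench at (215,138), and a smaller grey one on the stand at (230,183). The one on the stand fits, because it isn't pink and is the smaller of the two greys. The microscope is at scene (320,215), and the one at top left is a look-alike. The wrist view shows only a blue box. I'll confirm in enlarged crops.

```bash
python3 - <<'E'
from h import *
a=cv2.imread('pics/scene0.png')[150:270,180:380]
cv2.imwrite('pics/sc.png',cv2.resize(a,None,fx=4,fy=4,interpolation=cv2.INTER_CUBIC))
a=cv2.imread('pics/side0.png')[155:305,215:325]
cv2.imwrite('pics/sd.png',cv2.resize(a,None,fx=4,fy=4,interpolation=cv2.INTER_CUBIC))
c=get_calibration('scene'); s=get_calibration('side')
print(onz(c,320,115,0),onz(s,410,195,0))
E
```

```text
[-4.31366291e+00  7.38872769e+00 -1.13686838e-13] [-6.16991314e+00  4.32403459e+00  1.13686838e-13]
```

View pics/sc.png

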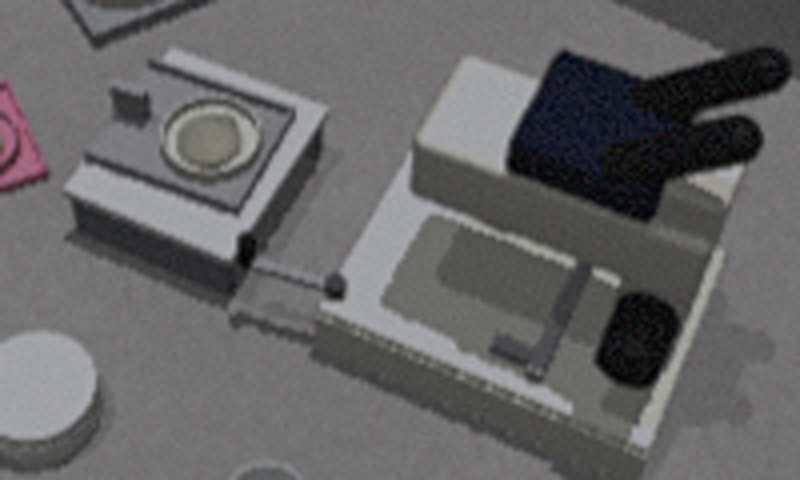

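View pics/sd.png

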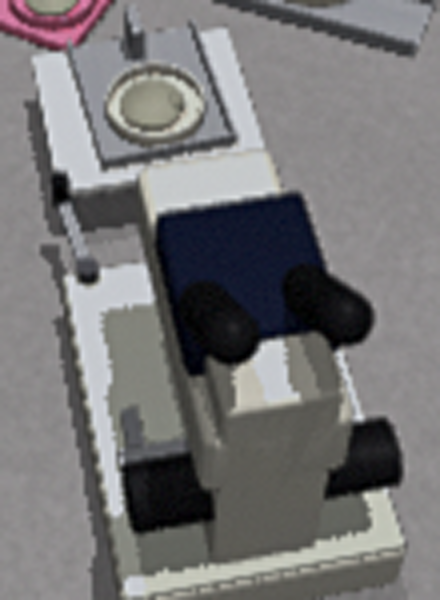

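The crops confirm it: the smaller grey tray is on the stand with its fin at sc(130,100). The gate pivot is at sc(335,287) and its knob at sc(245,245). The stop bar is at sc(560,320). I'll cast rays for rough poses.

```bash
python3 - <<'E'
from h import *
c=get_calibration('scene'); s=get_calibration('side')
S=lambda u,v:(180+u/4-.4,150+v/4-.4); D=lambda u,v:(215+u/4-.4,155+v/4-.4)
def P(n,cam,uv,z): print(n,np.round(onz(cam,*uv,z)[:2],1))
for n,uv,z in [('stand -y-? ',(65,193),60),('stand +x+y',(240,252),60),('stand -x+y',(328,110),60),('stand -x-y',(168,46),60),
 ('mic +x-y',(318,307),60),('mic +x+y',(643,445),60),('knobtop',(247,237),96),('pivot',(335,282),80),('fin front top',(150,100),99),('fin rear top',(113,88),99),
 ('dish',(211,140),80),('tray fr +x',(240,207),73),('tray fr -x',(296,112),73),('tray r -x',(150,63),73),('tray r +x',(88,155),73),('stop inner',(530,370),74),('stop far',(585,265),74),('headfront+x',(413,192),165)]: P('S '+n,c,S(*uv),z)
for n,uv,z in [('stand +x-y',(33,55),60),('stand +x+y',(75,192),60),('stand -x-y',(228,28),60),('mic +x-y',(66,280),60),('mic +x+y',(118,598),60),('knobtop',(60,176),96),('pivot',(87,262),80),
 ('finrear',(131,5),99),('finfront',(135,33),99),('dish',(153,103),80),('tray fr+x',(103,163),73),('tray fr-x',(236,135),73)]: P('D '+n,s,D(*uv),z)
for n,uv in [('jar',(326,300)),('beaker',(247,280)),('dishes',(189,248))]: P(n,c,uv,40)
E
```

```text
S stand -y-?  [ 566.9 -288.7]
S stand +x+y [ 581.2 -140.4]
S stand -x+y [ 427.2 -115.3]
S stand -x-y [ 397.7 -264.7]
S mic +x-y [611.6 -70. ]
S mic +x+y [656.  176.9]
S knobtop [ 590.3 -130.6]
S pivot [599.7 -60.6]
S fin front top [ 488.8 -243.6]
S fin rear top [ 485.4 -276. ]
S dish [ 499.2 -190.5]
S tray fr +x [ 550.  -150.1]
S tray fr -x [ 447.1 -136.5]
S tray r -x [ 430.8 -267.5]
S tray r +x [ 535.7 -280.3]
S stop inner [628.2  90.4]
S stop far [528.9 112.4]
S headfront+x [567. -15.]
D stand +x-y [ 558.8 -290.9]
D stand +x+y [ 575.1 -139.5]
D stand -x-y [ 393.4 -259.9]
D mic +x-y [609.1 -63.6]
D mic +x+y [659.6 180.1]
D knobtop [ 588.5 -130.8]
D pivot [593.2 -59.6]
D finrear [ 474.4 -279.2]
D finfront [ 483.  -247.7]
D dish [ 491.2 -186.9]
D tray fr+x [ 548.1 -148.7]
D tray fr-x [ 440.2 -136.9]
jar [768.8 159.4]
beaker [773.8 -56.8]
dishes [ 727.1 -246.7]
```

Call:
step_arm(
  rows=[
    [[0,0,-220],0],
    [[0,0,-220],0],
    [[0,0,-220],0],
    [[0,0,-220],0],
    [[0,0,-220],0],
    [[-405,-490,-220],82],
    [[-405,-490,-220],82],
    [[-405,-490,-220],82],
    [[-405,-490,-220],82],
    [[-405,-490,-220],82],
    [[-405,-490,-220],82],
    [[-405,-490,-220],82],
  ],
)

```text
time: 1.35
tool_pos: [301.8, 258.5, 428.4]
tcp_rot: [180.0, 0.0, 104.3]
ft_force: [1.3, 0.5, -0.1]
finger_gap: 85.3
grip_force: 0.0
```

Call:
step_arm(
  rows=[
    [[-279,50,0],22],
    [[-279,50,0],22],
    [[-279,50,0],22],
    [[-279,50,0],22],
    [[-279,50,0],22],
    [[-279,50,0],22],
    [[-550,49,0],22],
    [[-550,49,0],22],
    [[-550,49,0],22],
    [[-550,49,0],22],
    [[-550,49,0],22],
    [[-550,49,0],22],
  ],
)

```text
time: 2.55
tool_pos: [488.0, -263.2, 426.7]
tcp_rot: [-179.9, -0.0, 82.5]
ft_force: [0.2, 0.5, -1.4]
finger_gap: 85.5
grip_force: 0.0
```

Call:
step_arm(
  rows=[
    [[0,0,180],0],
    [[0,0,180],0],
    [[0,0,180],0],
    [[0,0,180],0],
    [[0,0,180],0],
    [[0,0,180],0],
  ],
)

```text
time: 3.15
tool_pos: [488.2, -259.2, 249.2]
tcp_rot: [-180.0, -0.0, 82.7]
ft_force: [0.4, 0.4, 0.8]
finger_gap: 85.4
grip_force: 0.0
```

```bash
python3 - <<'E'
from h import *
import json
s=r.sense(); print(s['time'],s['tool_pos'],s['tcp_rot'],s['joint_pos'])
c=get_calibration('wrist'); im=snapshot('wrist')
cv2.imwrite('pics/w1.png',im); json.dump({k:np.array(v).tolist() for k,v in c.items()},open('w1.json','w'))
b=snapshot('side'); cv2.imwrite('pics/side1.png',b)
o=np.zeros((384*1,800,3),np.uint8)
o[:, :512]=im; o[:,512:800]=b[0:384,150:438]
cv2.imwrite('pics/w1c.png',o)
E
```

```text
3.15 [ 488.18771078 -259.22711511  249.19069469] [-1.79972095e+02 -1.30187756e-02  8.26685285e+01] [-3.32827516e+01 -6.12867296e-01  8.94636275e+01 -5.05661362e-04
  9.11800285e+01 -2.59512936e+01]
```

View pics/w1c.png

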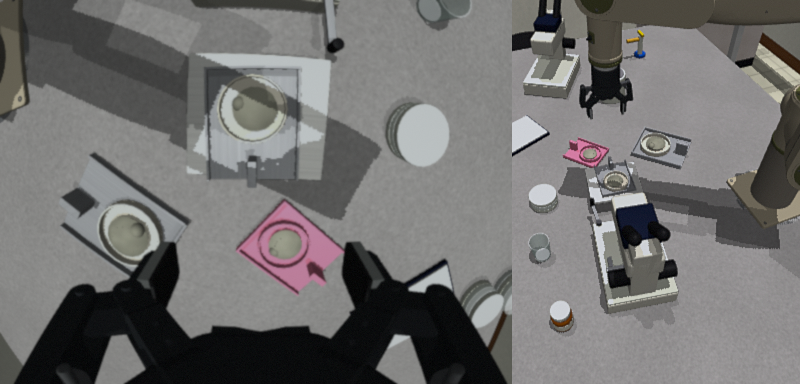

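The composite shows the tray on the stand in the wrist view, with the fin at (252,170), the dish at (252,107) and the gate knob at (336,45). In the side view no camera body sticks out from the gripper. I'll rectify the wrist picture onto the stage plane for accurate edges.

```bash
cat >> h.py <<'E'
def rect(im,c,x0,y0,w,h,s,z):
    # world-aligned ortho at height z: column -> x, row -> -y
    m=np.zeros((h,w,2),np.float32); R=rot(c['orientation']); f=192/np.tan(np.radians(c['fovy'])/2)
    X,Y=np.meshgrid(x0+np.arange(w)/s,y0-np.arange(h)/s); P=np.stack([X,Y,0*X+z],-1)-np.array(c['eye'])
    q=P@R; n=np.hypot(q[...,0],q[...,1]); t=np.arctan2(n,-q[...,2])
    return cv2.remap(im,(c['cx']+f*t*q[...,0]/n).astype(np.float32),(c['cy']-f*t*q[...,1]/n).astype(np.float32),cv2.INTER_CUBIC)
E
python3 - <<'E'
from h import *
import json
c=json.load(open('w1.json')); im=cv2.imread('pics/w1.png')
o=rect(im,c,390,-40,600,600,2.3,60)
for i in range(0,600,115): cv2.putText(o,str(i),(i,10),0,.35,(0,255,255)); cv2.line(o,(i,0),(i,4),(0,255,255)); cv2.line(o,(0,i),(4,i),(0,255,255))
cv2.imwrite('pics/rect1.png',o)
E
```

```text
(no output)
```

View pics/rect1.png

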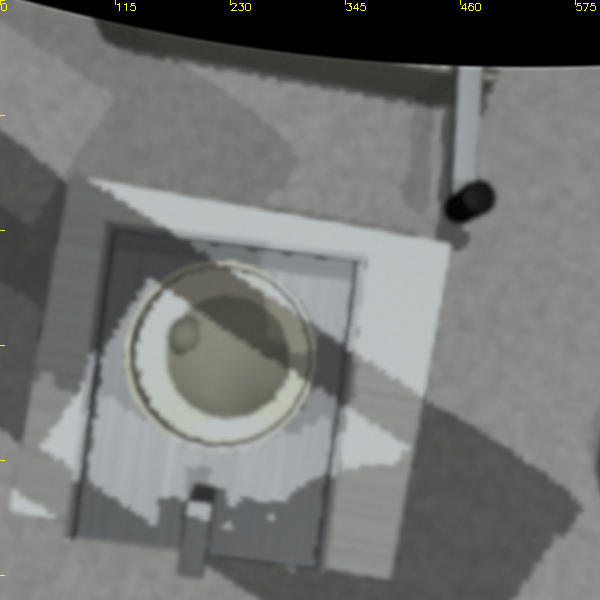

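The rectified view gives these numbers:
- **Stand:** corner at (448,243), edge slopes of about 10°, so yaw about -10.0°.
- **Tray:** yaw about -6.9°. The mid rear is at world (475.8,-280), and the measured length of 133 agrees with 136.
- **Fin:** at (477.6,-265). Its predicted top at (196,541) matches the picture.

Next I'll reach for the fin.

Call:
step_arm(
  rows=[
    [[-11,-10,0],-0.4],
    [[-11,-10,40],-0.4],
    [[-11,-10,80],-0.4],
    [[-11,-10,110],-0.4],
    [[-11,-10,130],-0.4],
    [[-11,-10,145],-0.4],
    [[-11,-10,157],-0.4],
    [[-11,-10,165],-0.4],
    [[-11,-10,169],-0.4],
    [[-11,-10,169],-0.4],
  ],
  fingers=0.5,
)

```text
time: 4.25
tool_pos: [477.2, -269.0, 79.8]
tcp_rot: [180.0, 0.0, 83.1]
ft_force: [-1.0, -0.3, -0.5]
finger_gap: 42.5
grip_force: 0.0
```

Call:
step_arm(
  rows=[
    [[0,0,0],0],
    [[0,0,0],0],
    [[0,0,0],0],
    [[0,0,0],0],
    [[0,0,0],0],
    [[0,0,0],0],
  ],
  fingers=0,
  squeeze=60,
)

```text
time: 4.85
tool_pos: [476.9, -269.0, 79.6]
tcp_rot: [180.0, 0.0, 83.1]
ft_force: [-0.8, -0.3, -1.0]
finger_gap: 0.2
grip_force: 0.0
```

The fingers shut completely on nothing, so I missed the fin. I'll look again.

```bash
python3 - <<'E'
from h import *
import json
c=get_calibration('wrist'); im=snapshot('wrist'); cv2.imwrite('pics/w2.png',im); json.dump({k:np.array(v).tolist() for k,v in c.items()},open('w2.json','w'))
a=snapshot('scene'); b=snapshot('side'); cv2.imwrite('pics/scene2.png',a); cv2.imwrite('pics/side2.png',b)
print(c)
for n in('scene','side'):
    k=get_calibration(n); print(n,proj(k,[477,-269,69]),proj(k,[477.6,-265,99]))
o=np.zeros((600,800,3),np.uint8)
o[:300,:400]=cv2.resize(im,(400,300))
o[:300,400:]=cv2.resize(a[150:225,180:280],(400,300),interpolation=cv2.INTER_CUBIC)
o[300:,400:]=cv2.resize(b[130:205,210:310],(400,300),interpolation=cv2.INTER_CUBIC)
o[300:,:400]=cv2.resize(im[192:384,128:384],(400,300),interpolation=cv2.INTER_CUBIC)
cv2.imwrite('pics/c2.png',o)
E
```

```text
{'fovy': 65.70646984690485, 'cx': 260.14860147807497, 'cy': 189.3474644654411, 'eye': array([ 485.46514332, -192.60154598,  245.34322228]), 'orientation': array([-1.76730752e+01, -1.66303959e-02, -6.88232370e+00])}
scene (np.float64(211.78444392174362), np.float64(176.26375398207068)) (np.float64(211.9807242826201), np.float64(170.56725536740976))
side (np.float64(247.842838005653), np.float64(164.4230137786698)) (np.float64(247.99507169021405), np.float64(158.91762943360828))
```

View pics/c2.png

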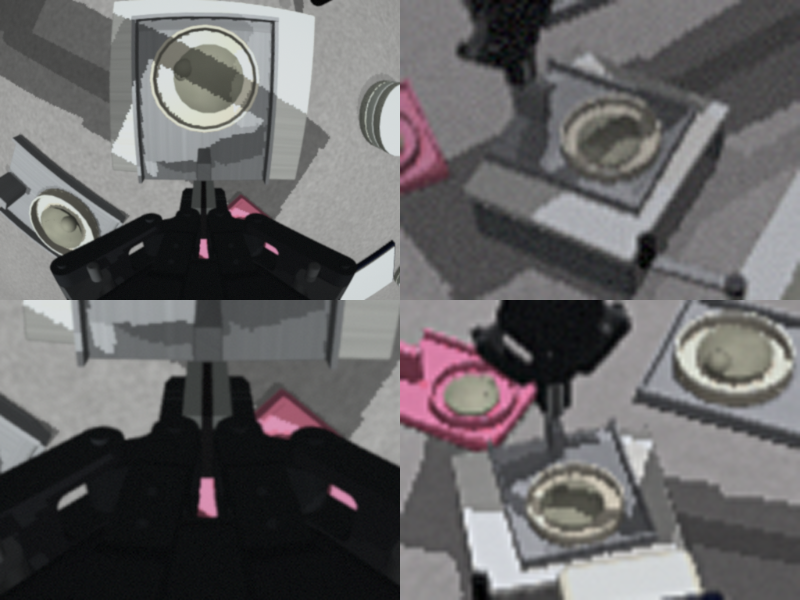

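Call:
step_arm(
  rows=[
    [[0,0,0],0],
    [[0,0,0],0],
  ],
  fingers=0,
)

```text
time: 5.2
tool_pos: [476.9, -268.9, 79.6]
tcp_rot: [-180.0, -0.0, 83.1]
ft_force: [-1.0, -0.3, -0.8]
finger_gap: 0.4
grip_force: 0.0
```

```bash
python3 - <<'E'
from h import *
import json
s=r.sense(); print(s['finger_gap'],s['grip_force'],s['ft_force'],s['joint_pos'])
# brightness profile across finger gap in w2 rows
im=cv2.imread('pics/w2.png')
for v in (240,250,258,264,270,280): print(v,im[v,225:300:3].mean(1).astype(int))
c=json.load(open('w2.json'))
for p in [(477,-269,80),(477,-269,69),(477.6,-265,99),(475.8,-280,99),(475.8,-280,60)]: print(p,np.round(proj(c,p,True),1))
E
```

```text
0.3633647734922016 0.0 [-1.04531422 -0.3133225  -0.8019854 ] [-3.47812225e+01  5.14049278e+00  1.01629206e+02 -5.21479109e-04
  7.32339476e+01 -2.78512822e+01]
240 [169 165 167 169 131 112 111  97  64  63  60  22  12  54  64  63  63  64
  66  68  96 101 100 100  96]
250 [163 161 155  25  18  19  19  51  63  63  62  19  13  50  63  63  61  24
  17  19  20  60  99  96  90]
258 [159 163  92  14  14  16  12  59  63  64  61  14  13  45  63  63  63  30
  13  14  14  14  82  74  67]
264 [162 158  41  19  15  13  18  62  64  64  61  12  13  45  64  64  64  42
  16  16  12  12  54  60  87]
270 [149  59  15  15  13  15  15  11  13  25  84  23  21  65  56  15  16  16
  16  15  14  14  19 125 173]
280 [16 16 14 15 15 17 13 15 14 15 15 18 21 16 11 15 14 14 16 10 15 16 16 17
 13]
(477, -269, 80) [261.3 227. ]
(477, -269, 69) [261.2 219.8]
(477.6, -265, 99) [261.7 234.9]
(475.8, -280, 99) [261.6 258.5]
(475.8, -280, 60) [261.3 229.3]
```

Call:
step_arm(
  rows=[
    [[0,0,0],0],
    [[0,0,0],0],
    [[0,0,0],0],
    [[0,0,0],0],
  ],
  fingers=0.5,
)

```text
time: 5.6
tool_pos: [477.0, -268.9, 79.6]
tcp_rot: [180.0, 0.0, 83.1]
ft_force: [-0.4, -0.1, 0.6]
finger_gap: 42.7
grip_force: 0.0
```

```bash
python3 - <<'E'
from h import *
import json
c=get_calibration('wrist'); im=snapshot('wrist'); cv2.imwrite('pics/w3.png',im); json.dump({k:np.array(v).tolist() for k,v in c.items()},open('w3.json','w'))
w2=cv2.imread('pics/w2.png'); s=r.sense(); print(s['tool_pos'],s['finger_gap'])
a=np.hstack([cv2.resize(w2[170:290,200:325],(400,384),interpolation=cv2.INTER_CUBIC),cv2.resize(im[170:290,200:325],(400,384),interpolation=cv2.INTER_CUBIC)])
cv2.imwrite('pics/c3.png',a)
for p in [(479.4,-250.2,63),(479.4,-250.2,99),(475.8,-280,99),(477,-258,69),(477,-258,110)]: print(p,np.round(proj(c,p,True),1))
E
```

```text
[ 476.93364694 -268.9359148    79.58981624] 42.91907615346415
(479.4, -250.2, 63) [261.5 189.1]
(479.4, -250.2, 99) [261.8 209.7]
(475.8, -280, 99) [261.6 258.5]
(477, -258, 69) [259.2 204.1]
(477, -258, 110) [259.  232.5]
```

View pics/c3.png

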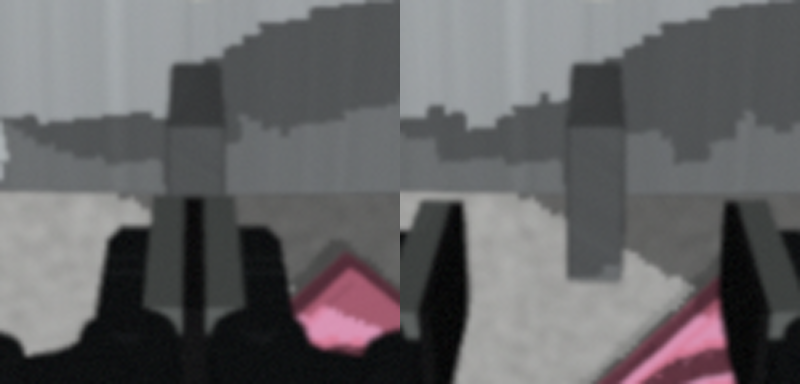

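The views show the shut fingers above the fin, hiding its top at crop rows 195 and below, so the tips sit higher than the reading implies. I'll go lower in small steps and watch the force.

Call:
step_arm(
  rows=[
    [[0,0,3],0],
    [[0,0,5],0],
    [[0,0,7],0],
    [[0,0,8],0],
    [[0,0,8],0],
  ],
)

```text
time: 6.15
tool_pos: [476.8, -268.8, 71.3]
tcp_rot: [-180.0, -0.0, 83.1]
ft_force: [-0.3, -0.3, 0.2]
finger_gap: 42.8
grip_force: 0.0
```

```bash
python3 - <<'E'
from h import *
s=r.sense(); print(s['tool_pos'],s['ft_force'],s['wrist_torque'])
im=snapshot('wrist'); cv2.imwrite('pics/w4.png',im); c=get_calibration('wrist'); print(c['eye'])
E
```

```text
[ 476.76395685 -268.82149697   71.26695975] [-0.34983003 -0.3153521   0.17865252] [-0.01575617 -0.01816341 -0.00595666]
[ 485.41653268 -192.56757107  237.16047645]
```

Call:
step_arm(
  rows=[
    [[0,0,2],0],
    [[0,0,4],0],
    [[0,0,6],0],
    [[0,0,8],0],
    [[0,0,8],0],
  ],
)

```text
time: 6.7
tool_pos: [476.7, -268.7, 63.1]
tcp_rot: [-180.0, -0.0, 83.1]
ft_force: [0.1, 0.1, 0.4]
finger_gap: 42.5
grip_force: 0.0
```

Call:
step_arm(
  rows=[
    [[0,0,2],0],
    [[0,0,4],0],
    [[0,0,6],0],
    [[0,0,6],0],
  ],
)

```text
time: 7.1
tool_pos: [476.7, -268.8, 57.2]
tcp_rot: [-180.0, -0.0, 83.1]
ft_force: [0.6, 0.5, 0.5]
finger_gap: 42.7
grip_force: 0.0
```

Call:
step_arm(
  rows=[
    [[0,0,0],0],
    [[0,0,0],0],
    [[0,0,0],0],
    [[0,0,0],0],
    [[0,0,0],0],
  ],
  fingers=0,
  squeeze=40,
)

```text
time: 7.6
tool_pos: [477.2, -269.1, 57.8]
tcp_rot: [180.0, 0.0, 83.1]
ft_force: [1.9, -1.3, 0.5]
finger_gap: 8.9
grip_force: 40.5
```

The fin is gripped now: gap 8.9, 40 N. So the tips are about 26 mm above the reported TCP height. I'll go 10 mm deeper for a solid hold.

Call:
step_arm(
  rows=[
    [[0,0,0],0],
    [[0,0,0],0],
    [[0,0,3],0],
    [[0,0,6],0],
    [[0,0,8],0],
    [[0,0,10],0],
    [[0,0,10],0],
  ],
  fingers=0.35,
)

```text
time: 8.3
tool_pos: [476.7, -268.7, 47.1]
tcp_rot: [-180.0, -0.0, 83.1]
ft_force: [-0.8, -0.1, 0.1]
finger_gap: 29.7
grip_force: 0.0
```

Call:
step_arm(
  rows=[
    [[0,0,0],0],
    [[0,0,0],0],
    [[0,0,0],0],
    [[0,0,0],0],
    [[0,0,0],0],
  ],
  fingers=0,
  squeeze=80,
)

```text
time: 8.8
tool_pos: [477.2, -269.1, 47.8]
tcp_rot: [180.0, 0.0, 83.1]
ft_force: [1.0, -0.7, 0.5]
finger_gap: 8.9
grip_force: 78.4
```

```bash
python3 - <<'E'
from h import *
import json
s=r.sense(); print(s['tool_pos'],s['ft_force'],s['joint_pos'])
c=get_calibration('wrist'); im=snapshot('wrist'); cv2.imwrite('pics/w5.png',im); json.dump({k:np.array(v).tolist() for k,v in c.items()},open('w5.json','w'))
# mic pose from w1 & two views: stand edge line known yaw; mic front edge top at z=60 in scene0: fit
k=get_calibration('scene'); g=cv2.imread('pics/scene0.png')
hsv=cv2.cvtColor(g,cv2.COLOR_BGR2GRAY)
# stage right(+x) edge: bright/dark transition rows by column
for n,im_,cam in (('scene',g,k),):
    gr=cv2.GaussianBlur(hsv,(3,3),0).astype(float)
    pts=[]
    for u in range(264,326,3):
        v0=227+(u-260)*(261-227)/(341-260)
        vv=np.arange(int(v0)-5,int(v0)+6); d=gr[vv+1,u]-gr[vv-1,u]; i=int(np.argmin(d))
        pts.append(onz(cam,u,vv[i],60)[:2])
    pts=np.array(pts); A=np.polyfit(pts[:,1],pts[:,0],1); res=pts[:,0]-np.polyval(A,pts[:,1]); print('edge x=',A,'yaw',-np.degrees(np.arctan(A[0])),res.round(1))
E
```

```text
[ 477.20903932 -269.10929967   47.82512968] [ 1.0045167  -0.71480421  0.5448867 ] [-3.47828183e+01  7.33038206e+00  1.02864911e+02  1.13717226e-03
  6.97671889e+01 -2.78481819e+01]
edge x= [1.91345565e-01 6.24684658e+02] yaw -10.832357721077027 [ 1.9  1.   0.  -1.   1.2  0.2 -0.7 -1.7  0.4 -0.5 -1.5  0.7 -0.3 -1.2
  0.9 -0.1 -1.  -1.9 -2.9 -0.8  7.2]
```

Call:
step_arm(
  rows=[
    [[2,0,0],0.5],
    [[6,0.3,0],1.5],
    [[12,0.7,0],2.5],
    [[18,1,0],3.2],
    [[24,1.3,0],3.2],
    [[30,1.7,0],3.2],
    [[36,2,0],3.2],
    [[42,2.3,0],3.2],
    [[48,2.7,0],3.2],
    [[54,3,0],3.2],
    [[60,3.3,0],3.2],
    [[60,3.3,0],3.2],
  ],
)

```text
time: 10.05
tool_pos: [487.9, -208.6, 47.8]
tcp_rot: [180.0, -0.0, 79.9]
ft_force: [-0.6, 0.1, 6.1]
finger_gap: 8.7
grip_force: 79.1
```

```bash
python3 - <<'E'
from h import *
import json
s=r.sense(); print(s['tool_pos'],s['tcp_rot'],s['ft_force'],s['wrist_torque'],s['finger_gap'])
c=get_calibration('wrist'); im=snapshot('wrist'); cv2.imwrite('pics/w6.png',im); json.dump({k:np.array(v).tolist() for k,v in c.items()},open('w6.json','w')); e=c['eye'];print(e)
o=rect(im,c,e[0]-140,e[1]+220,560,520,2,60); cv2.imwrite('pics/rect6.png',o)
E
```

```text
[ 487.86515378 -208.64467517   47.80193368] [ 1.79981417e+02 -4.44431446e-02  7.98968846e+01] [-0.62099135  0.05112925  6.14144248] [-0.12631688  0.09295879 -0.0267875 ] 8.670881725950851
[ 500.55176872 -133.06630178  213.56533734]
```

View pics/rect6.png

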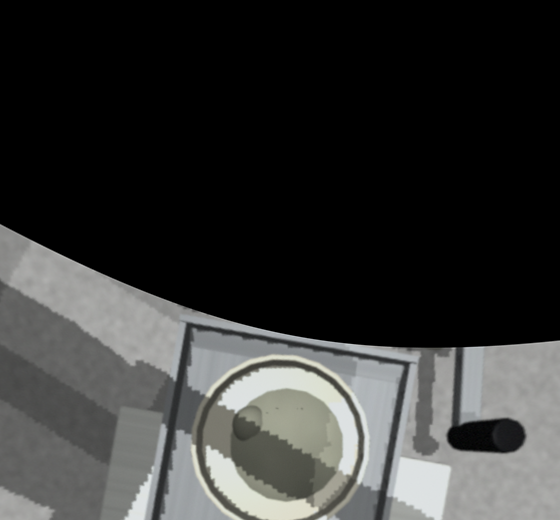

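The rectified view shows the tray gripped and aligned: its rims slope about 10°, matching the stand, with front corners at (188,320) and (415,355). The ten views are used up, so I continue on numbers only, bridging the gap slowly.

Call:
step_arm(
  rows=[
    [[5,0,-0.3],0],
    [[10,0,-0.5],0],
    [[15,0,-0.5],0],
    [[20,0,-0.5],0],
    [[25,0,-0.5],0],
    [[30,0,-0.5],0],
    [[35,0,-0.5],0],
    [[40,0,-0.5],0],
    [[45,0,-0.5],0],
    [[50,0,-0.5],0],
    [[50,0,-0.5],0],
  ],
)

```text
time: 11.2
tool_pos: [496.2, -159.2, 47.8]
tcp_rot: [-180.0, -0.1, 79.9]
ft_force: [0.3, 2.1, 0.6]
finger_gap: 8.6
grip_force: 78.2
```

Call:
step_arm(
  rows=[
    [[4,0,0],0],
    [[8,0,0],0],
    [[12,0,0],0],
    [[16,0,0],0],
    [[20,0,0],0],
    [[24,0,0],0],
    [[28,0,0],0],
    [[30,0,0],0],
    [[30,0,0],0],
  ],
)

```text
time: 12.1
tool_pos: [501.6, -130.4, 48.0]
tcp_rot: [-180.0, -0.0, 79.9]
ft_force: [0.3, 0.6, -2.1]
finger_gap: 8.8
grip_force: 77.9
```

```bash
python3 - <<'E'
from h import *
import json
s=r.sense(); print(s['tool_pos'],s['tcp_rot'],s['ft_force'],s['wrist_torque'],s['finger_gap'])
c=get_calibration('wrist'); im=snapshot('wrist'); cv2.imwrite('pics/w7.png',im); json.dump({k:np.array(v).tolist() for k,v in c.items()},open('w7.json','w')); e=c['eye'];print(e)
cv2.imwrite('pics/scene7.png',snapshot('scene')); cv2.imwrite('pics/side7.png',snapshot('side'))
# predicted edge pixels for hypothesis mic origin
yaw=np.radians(-10.1); X=np.array([np.cos(yaw),np.sin(yaw)]); Y=np.array([-np.sin(yaw),np.cos(yaw)])
C=np.array([489.5,-203.8]); M=C+286*Y; print('M',M)
for n,p in (('edge-+x corner',(95,-130,60)),('edge-x',(-95,-130,60)),('pivot',(75,-122,74))): print(n,np.round(proj(c,[*(M+p[0]*X+p[1]*Y),p[2]],True),1))
for v in range(0,60,4): print(v,im[v,280:500:8].mean(1).astype(int))
E
```

```text
[ 501.55387351 -130.41715817   47.97383793] [-1.79988300e+02 -2.74172080e-02  7.98926528e+01] [ 0.28354307  0.60125074 -2.07899896] [ 0.04220772  0.01262427 -0.05868903] 8.801945866670902
[514.32429061 -54.82652716 213.69932539]
M [539.65488366  77.76790947]
edge-+x corner [430.   99.3]
edge-x [95.1 98.4]
pivot [412.7  80.7]
0 [ 96  96  95 103 131 152 156 157 157 157 156 157 157 157 156 225 225 225
 225 166 162 164 164 163 167 164 168 164]
4 [ 84  89  89  93 100 119 117 116 121 137 153 157 157 157 157 220 225 225
 225 166 161 168 162 165 164 166 166 159]
8 [ 52  50  47  48  51  53  65  84 109 116 114 114 156 157 157 203 225 225
 224 167 163 165 161 164 161 168 167 162]
12 [ 80  80  81  82 111 105  92  70  56  52  57  90 157 157 157 226 225 225
 225 169 159 165 165 167 162 168 160 167]
16 [ 78  79  79  79 109 108 110 109 110 110 104  85 157 157 156 225 226 225
 225 165 155 167 166 162 162 164 165 164]
20 [204  86  99  79 108 111 106 107 107 108  89  85 158 158 157 221 226 226
 225 161 160 162 169 164 160 161 168 170]
24 [129 219 156 161 177 176 128 161 107 107  99 104 158 158 158 226 
[... 293 characters left out ...]
 224 169  76 224 189 188 186 186 185 183 119 227 227 227 227 226 226
 226 169 161 160 163 170 167 166 164 173]
40 [224 224 225 118 168 196 187 186 186 183 163 113 227 227 227 226 226 227
 226 165 166 162 163 166 163 168 164 170]
44 [224 224 228 228  72 226 187 187 186 185 167 105 227 227 227 227 227 227
 226 164 161 159 160 165 163 165 162 172]
48 [217 224 228 228 190 125 185 187 187 184 176 109 227 227 227 226 227 226
 226 162 165 167 161 165 167 160 161 166]
52 [151 177 228 229 228  79 223 187 188 185 181 110 228 227 227 227 227 227
 227 168 162 172 159 165 170 154 168 166]
56 [152 150 181 228 229 139 218 188 187 184 177 109 228 228 228 228 227 227
 227 170 166 167 159 162 166 161 169 161]
```

```bash
python3 - <<'E'
from h import *
import json
c=json.load(open('w7.json')); im=cv2.imread('pics/w7.png'); g=im.mean(2)
# +x edge of stage
P=[]
for v in range(4,92,4):
    d=g[v,415:445]; i=np.where((d[:-2]-d[2:])>35)[0]
    if len(i): P.append(onz(c,415+i.mean()+1,v,60,True)[:2])
P=np.array(P); A=np.polyfit(P[:,1],P[:,0],1); res=P[:,0]-np.polyval(A,P[:,1]); k=abs(res)<1.5; A=np.polyfit(P[k,1],P[k,0],1); print('x edge',A,-np.degrees(np.arctan(A[0])),k.sum(),len(k))
# front edge: columns
Q=[]
for u in list(range(390,428,3))+list(range(100,150,4)):
    d=g[85:115,u]; i=np.argmax(d[:-2]-d[2:]); q=onz(c,u,86+i,60,True)[:2]; Q.append(q); print(u,86+i,int(d[i]-d[i+2]),q.round(1))
for v in (60,80,100,120,140,160,180,200):
    print(v,'row', [ (int(u),int(g[v,u])) for u in range(140,400,6)] if v==120 else '')
E
```

```text
x edge [1.80731978e-01 6.20718418e+02] -10.244591614448993 21 21
390 100 72 [584.  -65.2]
393 86 6 [586.9 -57.7]
396 93 3 [588.2 -61.7]
399 88 7 [590.5 -59.1]
402 98 24 [591.7 -64.7]
405 102 29 [593.3 -67.1]
408 104 14 [595.1 -68.4]
411 104 2 [597.1 -68.6]
414 87 4 [600.3 -59.2]
417 104 3 [601.1 -68.9]
420 86 2 [604.4 -58.9]
423 86 3 [606.4 -59. ]
426 86 49 [608.5 -59.1]
100 98 28 [426.6 -34.3]
104 101 87 [428.9 -36.7]
108 102 86 [431.3 -37.9]
112 101 67 [434.  -38.1]
116 101 74 [436.5 -38.8]
120 100 74 [439.1 -38.9]
124 99 58 [441.6 -39. ]
128 99 56 [444.1 -39.7]
132 99 82 [446.4 -40.3]
136 98 61 [448.9 -40.4]
140 102 60 [450.8 -43.1]
144 98 53 [453.6 -41.6]
148 110 47 [454.4 -48.5]
60 row 
80 row 
100 row 
120 row [(140, 85), (146, 87), (152, 88), (158, 47), (164, 89), (170, 88), (176, 91), (182, 95), (188, 102), (194, 121), (200, 120), (206, 121), (212, 122), (218, 90), (224, 147), (230, 141), (236, 148), (242, 152), (248, 156), (254, 158), (260, 156), (266, 156), (272, 151), (278, 146), (284, 144), (290, 141), (296, 163), (302, 160), (308, 159), (314, 154), (320, 223), (326, 230), (332, 199), (338, 124), (344, 191), (350, 186), (356, 185), (362, 61), (368, 183), (374, 137), (380, 105), (386, 104), (392, 169), (398, 161)]
140 row 
160 row 
180 row 
200 row
```

The fitted numbers put the microscope at yaw -10.2° and origin (537.6,75.2). The tray now bridges the gap at y≈-152, x≈+1 in its frame. I'll check the rim midline, then advance 36 mm, keeping the wrist short of the head.

Call:
step_arm(
  rows=[
    [[4,0,0],0],
    [[8,0,0],0],
    [[12,0,0],0],
    [[16,0,0],0],
    [[20,0,0],0],
    [[24,0,0],0],
    [[28,0,0],0],
    [[32,0,0],0],
    [[36,0,0],0],
    [[36,0,0],0],
  ],
)

```text
time: 13.25
tool_pos: [508.0, -94.9, 48.0]
tcp_rot: [-180.0, -0.0, 79.9]
ft_force: [1.4, 0.1, -2.5]
finger_gap: 8.5
grip_force: 77.9
```

```bash
cat >> h.py <<'E'
yw=np.radians(-10.2); MX=np.array([np.cos(yw),np.sin(yw)]); MY=np.array([-np.sin(yw),np.cos(yw)]); M0=np.array([537.6,75.2])
def tm(p): d=np.array(p[:2])-M0; return np.array([d@MX,d@MY])
def fm(x,y,z): return [*(M0+x*MX+y*MY),z]
E
python3 - <<'E'
from h import *
import json
s=r.sense(); print(s['tool_pos'],tm(s['tool_pos']),s['tcp_rot'],s['ft_force'],s['finger_gap'])
c=get_calibration('wrist'); im=snapshot('wrist'); cv2.imwrite('pics/w8.png',im); json.dump({k:np.array(v).tolist() for k,v in c.items()},open('w8.json','w'))
cv2.imwrite('pics/scene8.png',snapshot('scene')); cv2.imwrite('pics/side8.png',snapshot('side'))
g=im.mean(2); print('eye mic',tm(c['eye']))
# rims: dark lines near predicted x=+-55, z=73
for y in (-150,-130,-110,-90,-80):
    o=[]
    for sx in (-1,1):
        xs=np.arange(44,66,.5); val=[cv2.getRectSubPix(im,(1,1),tuple(map(float,proj(c,fm(sx*x,y,73),True)))).mean() for x in xs]
        i=int(np.argmin(val)); o.append((sx*xs[i],int(val[i])))
    print(y,o)
# fin top width at z=99
for y in (-172,-168,-160):
    xs=np.arange(-14,14.1,1); print(y,[int(cv2.getRectSubPix(im,(1,1),tuple(map(float,proj(c,fm(x,y,99),True)))).mean()) for x in xs])
# bystanders of gate knob and pivot in w8
for a in (-.4,-.2,-.05): print(a,np.round(proj(c,fm(75-70*np.sin(a),-122-70*np.cos(a),96),True),0))
E
```

```text
[507.95147037 -94.8834476   48.03247105] [   0.93923051 -172.64568429] [-1.79994073e+02 -2.28866890e-02  7.98945931e+01] [ 1.35638647  0.0908521  -2.523455  ] 8.503992955745064
eye mic [  0.11207633 -95.9651781 ]
-150 [(np.float64(-50.0), 50), (np.float64(50.5), 50)]
-130 [(np.float64(-50.0), 49), (np.float64(50.5), 49)]
-110 [(np.float64(-50.0), 50), (np.float64(50.5), 63)]
-90 [(np.float64(-50.0), 51), (np.float64(50.5), 50)]
-80 [(np.float64(-50.0), 51), (np.float64(50.5), 50)]
-172 [18, 18, 19, 19, 18, 19, 20, 74, 58, 23, 63, 94, 93, 93, 93, 93, 92, 91, 86, 44, 29, 78, 54, 19, 17, 19, 18, 19, 18]
-168 [17, 19, 26, 66, 73, 76, 76, 77, 45, 18, 66, 92, 92, 92, 93, 93, 94, 94, 88, 40, 22, 65, 77, 77, 76, 73, 59, 19, 17]
-160 [21, 21, 20, 21, 59, 72, 71, 73, 68, 40, 84, 92, 95, 94, 94, 92, 91, 92, 92, 67, 50, 70, 71, 72, 71, 41, 20, 22, 19]
-0.4 [442. 280.]
-0.2 [421. 289.]
-0.05 [404. 293.]
```

Call:
step_arm(
  rows=[
    [[0,0,0],0],
    [[0,0,0],0],
    [[0,0,0],0],
    [[0,0,0],0],
  ],
  fingers=0.35,
)

```text
time: 13.8
tool_pos: [508.1, -95.8, 48.3]
tcp_rot: [180.0, 0.0, 79.9]
ft_force: [-0.2, 0.2, 0.2]
finger_gap: 29.8
grip_force: 0.0
```

```bash
cat >> h.py <<'E'
def px(im,c,p): return cv2.getRectSubPix(im,(1,1),tuple(map(float,proj(c,p,True)))).mean()
E
python3 - <<'E'
from h import *
s=r.sense(); print(s['tool_pos'],tm(s['tool_pos']),s['ft_force'],s['finger_gap'])
c=get_calibration('wrist'); im=snapshot('wrist'); cv2.imwrite('pics/w9.png',im)
print('fin top along y, x=0.5,z=99'); 
for y in np.arange(-200,-140,2): print(int(y),int(px(im,c,fm(.5,y,99))),end='; ')
print('\nrims',[[ (xs:=np.arange(44,66,.5))[int(np.argmin([px(im,c,fm(sx*x,y,73)) for x in xs]))]*sx for sx in (-1,1)] for y in (-150,-110,-80)])
E
```

```text
[508.08763471 -95.75289548  48.32948068] [   1.2272088  -173.47727844] [-0.21955844  0.24444871  0.21829734] 29.817686946173673
fin top along y, x=0.5,z=99
-200 168; -198 171; -196 170; -194 169; -192 223; -190 234; -188 235; -186 234; -184 186; -182 90; -180 92; -178 92; -176 95; -174 93; -172 92; -170 91; -168 93; -166 93; -164 92; -162 93; -160 91; -158 92; -156 94; -154 74; -152 67; -150 66; -148 66; -146 64; -144 64; -142 63; 
rims [[np.float64(-50.0), np.float64(50.5)], [np.float64(-50.0), np.float64(50.5)], [np.float64(-50.0), np.float64(50.5)]]
```

Call:
step_arm(
  rows=[
    [[-20,0,0],0],
    [[-40,-1,-30],0],
    [[-78,-1,-60],90.1],
    [[-78,-1,-60],90.1],
    [[-78,-1,-60],90.1],
    [[-78,-1,-60],90.1],
    [[-78,-1,-60],90.1],
    [[-78,-1,-60],90.1],
    [[-78,-1,-60],90.1],
    [[-78,-1,-60],90.1],
    [[-78,-1,-60],90.1],
    [[-78,-1,-60],90.1],
  ],
)

```text
time: 15.05
tool_pos: [493.2, -172.2, 108.2]
tcp_rot: [180.0, -0.0, -6.4]
ft_force: [1.5, 0.1, -0.7]
finger_gap: 30.1
grip_force: 0.0
```

Call:
step_arm(
  rows=[
    [[0,0,0],10],
    [[0,0,0],10],
    [[0,0,0],10],
    [[0,0,0],10],
  ],
  fingers=1,
)

```text
time: 15.45
tool_pos: [493.2, -172.2, 108.1]
tcp_rot: [180.0, -0.0, -15.9]
ft_force: [-0.7, 0.5, -0.4]
finger_gap: 84.6
grip_force: 0.0
```

```bash
python3 - <<'E'
from h import *
s=r.sense(); print(s['tool_pos'],tm(s['tool_pos']),s['tcp_rot'],s['finger_gap'],s['joint_pos'])
E
```

```text
[ 493.1884701  -172.21600478  108.11149194] [ 1.03966284e-01 -2.51370349e+02] [ 1.79997732e+02 -1.66437743e-03 -1.58805618e+01] 84.64042067566085 [-2.48717959e+01 -4.59347965e-01  1.04231988e+02 -2.03903076e-03
  7.62253618e+01  8.10092514e+01]
```

Call:
step_arm(
  rows=[
    [[0,0,20],-5.7],
    [[0,0,40],-5.7],
    [[0,0,55],-5.7],
    [[0,0,63],-5.7],
    [[0,0,68],-5.7],
    [[0,0,68],-5.7],
  ],
)

```text
time: 16.05
tool_pos: [493.0, -172.1, 39.7]
tcp_rot: [-180.0, 0.0, -10.4]
ft_force: [0.1, 0.6, -0.7]
finger_gap: 85.4
grip_force: 0.0
```

```bash
python3 - <<'E'
from h import *
import json
s=r.sense(); print(s['tool_pos'],tm(s['tool_pos']),s['tcp_rot'],s['finger_gap'],s['ft_force'])
c=get_calibration('wrist'); im=snapshot('wrist'); cv2.imwrite('pics/w10.png',im); json.dump({k:np.array(v).tolist() for k,v in c.items()},open('w10.json','w')); print(tm(c['eye']),c['eye'][2])
print('fin predicted',[np.round(proj(c,fm(x,y,z),True)) for x,y,z in [(5,-183,99),(5,-154,99),(5,-183,63)]])
# dark pixels (fingers) leftmost/ top boundary per column
g=im.mean(2)
for v in range(190,384,8): 
    d=np.where(g[v]<28)[0]; 
    if len(d): 
        sp=np.split(d,np.where(np.diff(d)>3)[0]+1); print(v,[(int(a[0]),int(a[-1])) for a in sp if len(a)>3])
E
```

```text
[ 492.9729322  -172.09533793   39.73317955] [-1.29533428e-01 -2.51289758e+02] [-1.79990090e+02  3.91012766e-02 -1.03577495e+01] 85.35868414075875 [ 0.1260867   0.60884564 -0.67465958]
[  77.04514206 -252.55361206] 205.36589304224984
fin predicted [array([111., 267.]), array([ 64., 262.]), array([138., 234.])]
246 [(168, 175), (346, 352)]
254 [(147, 151), (163, 176), (345, 357), (369, 372)]
262 [(141, 146), (159, 177), (344, 361), (375, 379)]
270 [(136, 141), (154, 178), (343, 366), (379, 384)]
278 [(130, 136), (150, 177), (344, 370), (385, 390)]
286 [(77, 91), (115, 142), (151, 174), (347, 370), (379, 404), (430, 443)]
294 [(68, 171), (351, 454)]
302 [(62, 167), (354, 458)]
310 [(58, 166), (356, 463)]
318 [(53, 172), (349, 468)]
326 [(48, 178), (343, 473)]
334 [(43, 112), (128, 186), (205, 314), (336, 393), (406, 477)]
342 [(38, 107), (132, 388), (412, 483)]
350 [(34, 104), (137, 384), (416, 488)]
358 [(29, 101), (142, 380), (418, 491)]
366 [(24, 99), (146, 376), (422, 496)]
374 [(20, 57), (69, 96), (140, 381), (425, 451), (464, 500)]
382 [(16, 62), (73, 93), (128, 392), (427, 446), (458, 505)]
```

Call:
step_arm(
  rows=[
    [[0.4,-4,0],0],
    [[0.4,-8,0],0],
    [[0.4,-12,0],0],
    [[0.4,-16,0],0],
    [[0.4,-20,0],0],
    [[0.4,-23,0],0],
    [[0.4,-26,0],0],
    [[0.4,-28,0],0],
    [[0.4,-30,0],0],
    [[0.4,-30,0],0],
  ],
)

```text
time: 17.1
tool_pos: [499.0, -142.4, 40.0]
tcp_rot: [-180.0, -0.0, -10.4]
ft_force: [0.7, -2.7, 1.9]
finger_gap: 85.1
grip_force: 1.2
```

```bash
cat > look.py <<'E'
from h import *
import json,sys
s=r.sense(); print('tool mic',tm(s['tool_pos']).round(1),s['tool_pos'][2].round(1),s['tcp_rot'][2],s['ft_force'].round(1),s['wrist_torque'].round(2))
c=get_calibration('wrist'); im=snapshot('wrist'); cv2.imwrite(f'pics/{sys.argv[1]}.png',im); json.dump({k:np.array(v).tolist() for k,v in c.items()},open(sys.argv[1]+'.json','w'))
y0=float(sys.argv[2])
for x in (-3,0.25,3): print('fin top x',x,[(int(y),int(px(im,c,fm(x,y,99)))) for y in np.arange(y0-24,y0+22,2)])
E
python3 look.py w11 -168
```

```text
tool mic [   0.6 -221. ] 40.0 -10.370926081917338 [ 0.7 -2.7  1.9] [-0.22 -0.02 -0.02]
fin top x -3 [(-192, 71), (-190, 71), (-188, 73), (-186, 73), (-184, 67), (-182, 9), (-180, 7), (-178, 7), (-176, 8), (-174, 7), (-172, 15), (-170, 78), (-168, 78), (-166, 16), (-164, 12), (-162, 10), (-160, 12), (-158, 13), (-156, 15), (-154, 40), (-152, 73), (-150, 77), (-148, 133)]
fin top x 0.25 [(-192, 71), (-190, 69), (-188, 70), (-186, 70), (-184, 11), (-182, 6), (-180, 8), (-178, 10), (-176, 6), (-174, 7), (-172, 13), (-170, 67), (-168, 70), (-166, 66), (-164, 15), (-162, 13), (-160, 61), (-158, 76), (-156, 75), (-154, 76), (-152, 74), (-150, 75), (-148, 122)]
fin top x 3 [(-192, 72), (-190, 72), (-188, 71), (-186, 46), (-184, 8), (-182, 7), (-180, 7), (-178, 6), (-176, 6), (-174, 10), (-172, 51), (-170, 57), (-168, 56), (-166, 14), (-164, 15), (-162, 69), (-160, 77), (-158, 76), (-156, 74), (-154, 73), (-152, 75), (-150, 76), (-148, 101)]
```

```bash
python3 - <<'E'
from h import *
import json
c=json.load(open('w11.json')); im=cv2.imread('pics/w11.png')
for x in (-4,0,4,9,15): print(x,[(int(y),int(px(im,c,fm(x,y,99)))) for y in np.arange(-166,-100,3)])
# dark rim line at +x: x~50.5 z=73 ; tail end of rim
print('rim x=50.5',[(int(y),int(min(px(im,c,fm(x,y,73)) for x in np.arange(48,54,.5)))) for y in np.arange(-200,-130,3)])
print('floor x=30 z=63',[(int(y),int(px(im,c,fm(30,y,63)))) for y in np.arange(-205,-130,3)])
print(np.round(proj(c,fm(0,-150,99),True)),np.round(proj(c,fm(0,-130,99),True)))
E
```

```text
-4 [(-166, 12), (-163, 14), (-160, 11), (-157, 12), (-154, 14), (-151, 79), (-148, 132), (-145, 137), (-142, 135), (-139, 134), (-136, 133), (-133, 72), (-130, 172), (-127, 181), (-124, 185), (-121, 185), (-118, 185), (-115, 184), (-112, 185), (-109, 193), (-106, 186), (-103, 117)]
0 [(-166, 68), (-163, 12), (-160, 51), (-157, 75), (-154, 75), (-151, 75), (-148, 125), (-145, 136), (-142, 136), (-139, 136), (-136, 108), (-133, 179), (-130, 186), (-127, 185), (-124, 185), (-121, 185), (-118, 152), (-115, 90), (-112, 65), (-109, 64), (-106, 65), (-103, 73)]
4 [(-166, 15), (-163, 61), (-160, 75), (-157, 72), (-154, 73), (-151, 74), (-148, 93), (-145, 124), (-142, 124), (-139, 126), (-136, 121), (-133, 186), (-130, 185), (-127, 185), (-124, 178), (-121, 116), (-118, 120), (-115, 124), (-112, 115), (-109, 71), (-106, 68), (-103, 79)]
9 [(-166, 50), (-163, 52), (-160, 50), (-157, 52), (-154, 51), (-151, 51), (-148, 50), (-145, 51), (-142, 51), (-139, 57), (-136, 159), (-133, 186), (-130, 185), (-127, 109), (-124, 118), (-121, 122), (-118, 127), (-115, 130), (-112, 130), (-109, 74), (-106, 7
[... 255 characters left out ...]
), (-109, 87), (-106, 89), (-103, 92)]
rim x=50.5 [(-200, 85), (-197, 87), (-194, 88), (-191, 85), (-188, 87), (-185, 88), (-182, 87), (-179, 83), (-176, 67), (-173, 68), (-170, 62), (-167, 56), (-164, 128), (-161, 162), (-158, 161), (-155, 161), (-152, 160), (-149, 159), (-146, 158), (-143, 157), (-140, 157), (-137, 157), (-134, 156), (-131, 155)]
floor x=30 z=63 [(-205, 71), (-202, 71), (-199, 69), (-196, 78), (-193, 72), (-190, 70), (-187, 71), (-184, 71), (-181, 72), (-178, 74), (-175, 69), (-172, 69), (-169, 69), (-166, 65), (-163, 98), (-160, 97), (-157, 107), (-154, 168), (-151, 167), (-148, 167), (-145, 167), (-142, 168), (-139, 167), (-136, 167), (-133, 166)]
[109. 277.] [ 76. 273.]
```

Contact is as planned. The fin rear and tail read -165 and the tray origin about -97, with the finger back 56 mm ahead of the axis. I'll push on and then check squareness.

Call:
step_arm(
  rows=[
    [[0,-4,0],0],
    [[0,-8,0],0],
    [[0,-12,0],0],
    [[0,-16,0],0],
    [[0,-20,0],0],
    [[0,-23,0],0],
    [[0,-26,0],0],
    [[0,-28,0],0],
    [[0,-30,0],0],
    [[0,-30,0],0],
  ],
)

```text
time: 18.15
tool_pos: [504.3, -112.8, 39.9]
tcp_rot: [-180.0, 0.0, -10.4]
ft_force: [0.2, -0.1, -1.4]
finger_gap: 85.4
grip_force: 0.1
```

```bash
cat > look2.py <<'E'
from h import *
import json,sys
s=r.sense(); t=tm(s['tool_pos']); print('tool mic',t.round(1),s['tool_pos'][2].round(1),s['tcp_rot'][2].round(2),s['ft_force'].round(1))
c=get_calibration('wrist'); im=snapshot('wrist'); cv2.imwrite(f'pics/{sys.argv[1]}.png',im); json.dump({k:np.array(v).tolist() for k,v in c.items()},open(sys.argv[1]+'.json','w'))
y0=t[1]+56.5
for x in (-40,-25,20,30,40): print('tail x',x,[(round(float(y-y0)),int(px(im,c,fm(x,y,63)))) for y in np.arange(y0-8,y0+10,2)])
for x in (0,4): print('fin',x,[(round(float(y-y0)),int(px(im,c,fm(x,y,99)))) for y in np.arange(y0+20,y0+40,2)])
xs=np.arange(40,62,.5)
for y in np.arange(y0+6,y0+90,14):
    v=[px(im,c,fm(x,y,73)) for x in xs]; w=[px(im,c,fm(-x,y,73)) for x in xs]; print('rim',round(y),xs[int(np.argmin(v))],int(min(v)),'|',-xs[int(np.argmin(w))],int(min(w)))
E
python3 look2.py w12
```

```text
tool mic [   0.5 -190.9] 39.9 -10.36 [ 0.2 -0.1 -1.4]
tail x -40 [(-8, 61), (-6, 61), (-4, 63), (-2, 78), (0, 20), (2, 9), (4, 9), (6, 7), (8, 9)]
tail x -25 [(-8, 38), (-6, 8), (-4, 9), (-2, 9), (0, 10), (2, 7), (4, 7), (6, 8), (8, 11)]
tail x 20 [(-8, 63), (-6, 62), (-4, 64), (-2, 81), (0, 97), (2, 102), (4, 101), (6, 101), (8, 101)]
tail x 30 [(-8, 68), (-6, 68), (-4, 71), (-2, 79), (0, 100), (2, 104), (4, 104), (6, 108), (8, 175)]
tail x 40 [(-8, 68), (-6, 69), (-4, 70), (-2, 75), (0, 106), (2, 176), (4, 177), (6, 177), (8, 177)]
fin 0 [(20, 144), (22, 145), (24, 142), (26, 144), (28, 136), (30, 66), (32, 115), (34, 132), (36, 154), (38, 184)]
fin 4 [(20, 132), (22, 133), (24, 134), (26, 135), (28, 122), (30, 105), (32, 108), (34, 109), (36, 108), (38, 107)]
rim -128 56.0 66 | -42.5 10
rim -114 56.0 60 | -50.0 11
rim -100 56.0 64 | -41.0 13
rim -86 56.0 62 | -40.0 10
rim -72 56.0 61 | -56.5 8
rim -58 56.0 61 | -47.5 10
```

The tray is still square: the tail reads -135.4 at x=20 to 40, and the rim outer edge stays at 56. There are about 29 mm to go.

Call:
step_arm(
  rows=[
    [[0,-4,0],0],
    [[0,-8,0],0],
    [[0,-12,0],0],
    [[0,-16,0],0],
    [[0,-19,0],0],
    [[0,-22,0],0],
    [[0,-24,0],0],
    [[0,-25,0],0],
    [[0,-25,0],0],
  ],
)

```text
time: 19.1
tool_pos: [508.9, -88.4, 40.1]
tcp_rot: [-180.0, -0.0, -10.4]
ft_force: [-0.5, -0.6, -0.6]
finger_gap: 85.5
grip_force: 0.1
```

Call:
step_arm(
  rows=[
    [[0,-1,0],0],
    [[0,-2,0],0],
    [[0,-2.5,0],0],
    [[0,-2.5,0],0],
  ],
)

```text
time: 19.5
tool_pos: [509.4, -86.5, 40.2]
tcp_rot: [180.0, -0.0, -10.4]
ft_force: [-0.4, -3.4, -1.1]
finger_gap: 85.4
grip_force: 1.7
```

```bash
python3 look2.py w13
```

```text
tool mic [   0.9 -164.1] 40.2 -10.38 [-0.4 -3.4 -1.1]
tail x -40 [(-8, 121), (-6, 121), (-4, 120), (-2, 104), (0, 27), (2, 10), (4, 11), (6, 11), (8, 8)]
tail x -25 [(-8, 88), (-6, 10), (-4, 8), (-2, 9), (0, 10), (2, 11), (4, 9), (6, 9), (8, 9)]
tail x 20 [(-8, 123), (-6, 123), (-4, 123), (-2, 105), (0, 93), (2, 105), (4, 107), (6, 107), (8, 106)]
tail x 30 [(-8, 158), (-6, 157), (-4, 157), (-2, 133), (0, 105), (2, 109), (4, 108), (6, 109), (8, 122)]
tail x 40 [(-8, 157), (-6, 157), (-4, 157), (-2, 125), (0, 148), (2, 186), (4, 186), (6, 186), (8, 186)]
fin 0 [(20, 81), (22, 84), (24, 82), (26, 83), (28, 82), (30, 66), (32, 123), (34, 192), (36, 168), (38, 147)]
fin 4 [(20, 83), (22, 83), (24, 83), (26, 85), (28, 81), (30, 109), (32, 113), (34, 113), (36, 113), (38, 113)]
rim -102 56.0 68 | -40.0 13
rim -88 56.0 64 | -43.0 10
rim -74 56.0 62 | -41.5 15
rim -60 56.0 65 | -40.0 12
rim -46 56.0 66 | -53.0 9
rim -32 56.0 67 | -51.0 14
```

Call:
step_arm(
  rows=[
    [[0,-0.7,0],0],
    [[0,-1.4,0],0],
    [[0,-2,0],0],
    [[0,-2,0],0],
  ],
)

```text
time: 19.95
tool_pos: [509.6, -86.3, 40.5]
tcp_rot: [179.8, -0.0, -10.4]
ft_force: [-3.3, -12.4, 2.4]
finger_gap: 85.3
grip_force: 6.5
```

Call:
step_arm(
  rows=[
    [[0,-0.5,0],0],
    [[0,-1,0],0],
    [[0,-1,0],0],
  ],
)

```text
time: 20.25
tool_pos: [509.6, -86.3, 40.6]
tcp_rot: [179.7, -0.0, -10.4]
ft_force: [-4.6, -17.0, 1.7]
finger_gap: 85.3
grip_force: 9.0
```

```bash
python3 look2.py w14 | head -1; python3 - <<'E'
from h import *
import json
c=json.load(open('w14.json')); im=cv2.imread('pics/w14.png')
for x in (30,45,60): print('edge',x,[(int(y),int(px(im,c,fm(x,y,60)))) for y in np.arange(-142,-98,2)])
for y in (-125,-115,-90,-60): print('xedge y',y,[(int(x),int(px(im,c,fm(x,y,60)))) for x in np.arange(84,106,2)])
# gate knob search: dark blob near z=96
E
```

```text
tool mic [   1.  -163.9] 40.6 -10.41 [ -4.6 -17.    1.7]
edge 30 [(-142, 81), (-140, 64), (-138, 65), (-136, 73), (-134, 105), (-132, 117), (-130, 128), (-128, 156), (-126, 157), (-124, 157), (-122, 156), (-120, 157), (-118, 156), (-116, 157), (-114, 156), (-112, 156), (-110, 157), (-108, 121), (-106, 107), (-104, 109), (-102, 109), (-100, 110)]
edge 45 [(-142, 100), (-140, 70), (-138, 71), (-136, 73), (-134, 108), (-132, 115), (-130, 127), (-128, 158), (-126, 157), (-124, 157), (-122, 157), (-120, 157), (-118, 157), (-116, 157), (-114, 158), (-112, 158), (-110, 157), (-108, 100), (-106, 111), (-104, 178), (-102, 184), (-100, 183)]
edge 60 [(-142, 96), (-140, 69), (-138, 72), (-136, 73), (-134, 108), (-132, 114), (-130, 127), (-128, 157), (-126, 158), (-124, 156), (-122, 157), (-120, 158), (-118, 157), (-116, 157), (-114, 157), (-112, 157), (-110, 157), (-108, 168), (-106, 220), (-104, 223), (-102, 223), (-100, 223)]
xedge y -125 [(84, 56), (86, 118), (88, 157), (90, 157), (92, 157), (94, 154), (96, 109), (98, 124), (100, 166), (102, 159), (104, 160)]
xedge y -115 [(84, 71), (86, 156), (88, 158), (90, 157), (92, 157), (94, 154), (96, 110), (98, 138), (100, 158), (102, 163), (104, 170)]
xedge y -90 [(84, 221), (86, 222), (88, 222), (90, 221), (92, 221), (94, 221), (96, 140), (98, 149), (100, 159), (102, 157), (104, 155)]
xedge y -60 [(84, 221), (86, 221), (88, 221), (90, 220), (92, 221), (94, 220), (96, 143), (98, 148), (100, 165), (102, 164), (104, 163)]
```

Call:
step_arm(
  rows=[
    [[0,-0.8,0],0],
    [[0,-1.6,0],0],
    [[0,-1.6,0],0],
  ],
)

```text
time: 20.6
tool_pos: [509.6, -86.3, 40.8]
tcp_rot: [179.6, -0.0, -10.4]
ft_force: [-7.7, -25.0, 3.9]
finger_gap: 85.3
grip_force: 13.0
```

```bash
python3 look2.py w15 | egrep "tool|tail x (20|30|40)|fin"; python3 - <<'E'
from h import *
a=snapshot('scene'); b=snapshot('side'); cv2.imwrite('pics/scene15.png',a); cv2.imwrite('pics/side15.png',b)
# stop bar in scene0/scene15: sample along mic y at x=45 (z=74), and x=58 for the cheek
k=get_calibration('scene')
def P(im,p): return int(cv2.getRectSubPix(im,(1,1),tuple(map(float,proj(k,p)))).mean())
o=cv2.imread('pics/scene0.png')
for x in (35,45,52): print(x,'before',[(int(y),P(o,fm(x,y,74))) for y in range(14,56,3)],'\n  now',[(int(y),P(a,fm(x,y,74))) for y in range(14,56,3)])
E
```

```text
tool mic [   1.  -163.9] 40.8 -10.43 [ -7.7 -25.    3.9]
tail x 20 [(-8, 122), (-6, 122), (-4, 122), (-2, 104), (0, 96), (2, 103), (4, 106), (6, 107), (8, 107)]
tail x 30 [(-8, 156), (-6, 156), (-4, 157), (-2, 129), (0, 104), (2, 108), (4, 108), (6, 108), (8, 144)]
tail x 40 [(-8, 156), (-6, 157), (-4, 157), (-2, 132), (0, 106), (2, 164), (4, 186), (6, 186), (8, 185)]
fin 0 [(20, 83), (22, 84), (24, 82), (26, 82), (28, 82), (30, 63), (32, 114), (34, 183), (36, 158), (38, 134)]
fin 4 [(20, 82), (22, 81), (24, 83), (26, 84), (28, 80), (30, 105), (32, 114), (34, 113), (36, 113), (38, 113)]
35 before [(14, 83), (17, 78), (20, 85), (23, 86), (26, 79), (29, 65), (32, 59), (35, 60), (38, 58), (41, 66), (44, 82), (47, 84), (50, 85), (53, 80)] 
  now [(14, 66), (17, 65), (20, 60), (23, 60), (26, 61), (29, 62), (32, 64), (35, 61), (38, 57), (41, 67), (44, 84), (47, 89), (50, 90), (53, 89)]
45 before [(14, 82), (17, 84), (20, 85), (23, 86), (26, 80), (29, 79), (32, 76), (35, 74), (38, 72), (41, 76), (44, 84), (47, 82), (50, 82), (53, 84)] 
  now [(14, 67), (17, 68), (20, 61), (23, 68), (26, 79), (29, 81), (32, 81), (35, 78), (38, 75), (41, 77), (44, 88), (47, 90), (50, 87), (53, 85)]
52 before [(14, 107), (17, 104), (20, 105), (23, 104), (26, 103), (29, 84), (32, 78), (35, 79), (38, 71), (41, 84), (44, 104), (47, 104), (50, 99), (53, 103)] 
  now [(14, 78), (17, 80), (20, 83), (23, 75), (26, 81), (29, 78), (32, 82), (35, 84), (38, 75), (41, 83), (44, 106), (47, 109), (50, 108), (53, 108)]
```

The tray doesn't yield at 25 N, and the scene pixels show no gap between its rim and the stop bar. It's home. I'll back off, rise and shut the fingers for the gate.

Call:
step_arm(
  rows=[
    [[0,8,0],0],
    [[0,30,0],0],
    [[0,55,-20],0],
    [[0,55,-60],0],
    [[0,55,-60],0],
    [[0,55,-60],0],
  ],
)

```text
time: 21.35
tool_pos: [501.5, -135.9, 101.5]
tcp_rot: [-180.0, -0.2, -10.4]
ft_force: [0.2, -0.3, -0.9]
finger_gap: 85.3
grip_force: 0.0
```

Call:
step_arm(
  rows=[
    [[40,0,0],0],
    [[80,-10,0],0],
    [[119,-28,0],0],
    [[119,-28,0],0],
    [[119,-28,0],0],
    [[119,-28,0],0],
  ],
  fingers=0,
)

```text
time: 21.95
tool_pos: [621.1, -129.2, 99.0]
tcp_rot: [-180.0, 0.1, -10.4]
ft_force: [0.0, -0.5, -0.0]
finger_gap: 0.2
grip_force: 0.0
```

```bash
python3 - <<'E'
from h import *
import json
s=r.sense(); print(s['tool_pos'],tm(s['tool_pos']),s['tcp_rot'],s['ft_force'],s['finger_gap'])
a=snapshot('scene'); b=snapshot('side'); cv2.imwrite('pics/scene16.png',a); cv2.imwrite('pics/side16.png',b)
o=cv2.imread('pics/scene0.png'); p=cv2.imread('pics/side0.png')
# knob: black blob near projection
for n,im in (('scene',o),('scene',a),('side',p),('side',b)):
    k=get_calibration(n); u,v=map(int,proj(k,fm(87,-191,90))); w=im[v-7:v+9,u-8:u+9].mean(2); print(n,(u,v)); ys,xs=np.where(w<32); print(len(ys), xs.mean()+u-8 if len(xs) else None, ys.mean()+v-7 if len(xs) else None, tm(onz(k,xs.mean()+u-8,ys.mean()+v-7,82)) if len(xs) else '')
E
```

```text
[ 621.11300974 -129.23368832   98.98225537] [ 118.395224   -186.41385852] [-1.79986814e+02  1.22227463e-01 -1.03554417e+01] [ 0.00510875 -0.52571221 -0.01536137] 0.24293460521218457
scene (242, 209)
26 241.30769230769232 212.34615384615384 [  91.00834225 -192.46860869]
scene (242, 209)
137 241.62043795620437 206.73722627737226 [  72.65285869 -201.24895219]
side (229, 200)
24 229.29166666666666 201.95833333333334 [  88.50197361 -192.26353758]
side (229, 200)
27 228.11111111111111 200.77777777777777 [  91.31501994 -197.50727986]
```

Call:
step_arm(
  rows=[
    [[0,0,20],0],
    [[0,0,35],0],
    [[0,0,45],0],
    [[0,0,49],0],
    [[0,0,49],0],
  ],
)

```text
time: 22.55
tool_pos: [621.6, -129.6, 50.3]
tcp_rot: [-180.0, 0.1, -10.4]
ft_force: [-0.3, 0.8, -0.7]
finger_gap: 0.3
grip_force: 0.0
```

Call:
step_arm(
  rows=[
    [[-6,1,0],0],
    [[-11,3,0],0],
    [[-18,5,0],0],
    [[-25,8,0],0],
    [[-33,10,0],0],
    [[-39,11,0],0],
    [[-44,11,0],0],
    [[-51,10,0],0],
    [[-58,9,0],0],
    [[-65,8,0],0],
    [[-65,8,0],0],
  ],
)

```text
time: 23.65
tool_pos: [555.8, -125.4, 50.8]
tcp_rot: [-180.0, 0.1, -10.4]
ft_force: [0.1, -0.5, 0.0]
finger_gap: -0.1
grip_force: 0.0
```

```bash
python3 - <<'E'
from h import *
import json
s=r.sense(); print(s['tool_pos'],tm(s['tool_pos']),s['tcp_rot'],s['ft_force'])
c=get_calibration('wrist'); im=snapshot('wrist'); cv2.imwrite('pics/w17.png',im)
# where is the gate arm? bright/dark along circle r=45 about pivot at z=71
g=np.arange(-.4,1.6,.1)
print('arm r45',[(round(float(a),1),int(px(im,c,fm(75-45*np.sin(a),-124-45*np.cos(a),71)))) for a in g])
print('knob r70',[(round(float(a),1),int(px(im,c,fm(75-70*np.sin(a),-124-70*np.cos(a),96)))) for a in g])
E
```

```text
[ 555.84884217 -125.40687563   50.81780716] [  53.48484679 -194.20481445] [-1.79998329e+02  6.46689307e-02 -1.03642984e+01] [ 0.09073522 -0.47943815  0.04125379]
arm r45 [(-0.4, 101), (-0.3, 80), (-0.2, 103), (-0.1, 146), (-0.0, 153), (0.1, 145), (0.2, 141), (0.3, 146), (0.4, 60), (0.5, 88), (0.6, 155), (0.7, 82), (0.8, 78), (0.9, 70), (1.0, 66), (1.1, 67), (1.2, 84), (1.3, 80), (1.4, 224), (1.5, 223)]
knob r70 [(-0.4, 103), (-0.3, 101), (-0.2, 97), (-0.1, 146), (-0.0, 146), (0.1, 51), (0.2, 66), (0.3, 77), (0.4, 15), (0.5, 17), (0.6, 14), (0.7, 17), (0.8, 14), (0.9, 16), (1.0, 23), (1.1, 20), (1.2, 16), (1.3, 14), (1.4, 18), (1.5, 20)]
```

Call:
step_arm(
  rows=[
    [[-7,-3,0],0],
    [[-14,-6,0],0],
    [[-20,-10,0],0],
    [[-26,-15,0],0],
    [[-31,-20,0],0],
    [[-36,-25,0],0],
    [[-40,-31,0],0],
    [[-44,-37,0],0],
    [[-46,-42,0],0],
    [[-48,-46,0],0],
    [[-48,-46,0],0],
  ],
)

```text
time: 24.8
tool_pos: [517.9, -71.3, 51.0]
tcp_rot: [-180.0, 0.0, -10.3]
ft_force: [0.4, 0.0, -0.6]
finger_gap: 0.2
grip_force: 0.0
```

Call:
step_arm(
  rows=[
    [[0,-1,0],0],
    [[0,-2,0],0],
    [[0,-3,0],0],
    [[0,-3,0],0],
  ],
)

```text
time: 25.2
tool_pos: [518.2, -70.1, 50.6]
tcp_rot: [179.9, 0.0, -10.4]
ft_force: [-0.8, -5.6, -4.0]
finger_gap: 0.2
grip_force: 0.3
```

Call:
step_arm(
  rows=[
    [[0,-0.7,0],0],
    [[0,-1.2,0],0],
    [[0,-1.2,0],0],
  ],
)

```text
time: 25.5
tool_pos: [518.1, -69.7, 50.3]
tcp_rot: [179.9, 0.1, -10.4]
ft_force: [-1.9, -9.2, -4.3]
finger_gap: 0.1
grip_force: 0.3
```

Call:
step_arm(
  rows=[
    [[0,8,0],0],
    [[0,25,0],0],
    [[0,50,-10],0],
    [[0,70,-50],0],
    [[0,70,-90],0],
    [[0,70,-110],0],
    [[0,70,-110],0],
  ],
)

```text
time: 26.2
tool_pos: [508.8, -138.0, 165.8]
tcp_rot: [179.9, -0.4, -10.4]
ft_force: [1.2, 0.3, -0.4]
finger_gap: 0.4
grip_force: 0.0
```

```bash
python3 look2.py w18; python3 - <<'E'
from h import *
import json
c=json.load(open('w18.json')); im=cv2.imread('pics/w18.png')
for x in (20,35,50,65): print('arm',x,[(int(y),int(px(im,c,fm(x,y,71)))) for y in np.arange(-150,-100,2)])
# knob top blob
xs=np.arange(-20,30,1.);ys=np.arange(-150,-105,1.)
B=np.array([[px(im,c,fm(x,y,96)) for x in xs] for y in ys]); q=np.argwhere(B<32); print('dark',len(q), ys[q[:,0]].mean() if len(q) else '', xs[q[:,1]].mean() if len(q) else '')
g=np.arange(1.1,1.75,.03); print('r45',[(round(float(a),2),int(px(im,c,fm(75-45*np.sin(a),-124-45*np.cos(a),71)))) for a in g])
E
```

```text
tool mic [   9.4 -215. ] 165.8 -10.41 [ 1.2  0.3 -0.4]
tail x -40 [(-8, 68), (-6, 67), (-4, 68), (-2, 71), (0, 70), (2, 70), (4, 70), (6, 97), (8, 120)]
tail x -25 [(-8, 69), (-6, 70), (-4, 71), (-2, 69), (0, 68), (2, 73), (4, 113), (6, 131), (8, 120)]
tail x 20 [(-8, 68), (-6, 70), (-4, 104), (-2, 125), (0, 126), (2, 127), (4, 127), (6, 128), (8, 125)]
tail x 30 [(-8, 91), (-6, 116), (-4, 144), (-2, 142), (0, 143), (2, 147), (4, 143), (6, 143), (8, 120)]
tail x 40 [(-8, 126), (-6, 142), (-4, 145), (-2, 144), (0, 145), (2, 141), (4, 140), (6, 143), (8, 140)]
fin 0 [(20, 195), (22, 194), (24, 195), (26, 195), (28, 195), (30, 195), (32, 195), (34, 180), (36, 126), (38, 139)]
fin 4 [(20, 195), (22, 195), (24, 194), (26, 155), (28, 77), (30, 48), (32, 54), (34, 58), (36, 111), (38, 136)]
rim -152 61.5 107 | -61.0 69
rim -138 58.0 110 | -41.0 103
rim -124 49.5 162 | -45.5 194
rim -110 55.0 60 | -47.5 59
rim -96 56.0 100 | -49.0 49
rim -82 55.0 80 | -49.0 50
arm 20 [(-150, 66), (-148, 56), (-146, 55), (-144, 55), (-142, 56), (-140, 61), (-138, 92), (-136, 105), (-134, 80), (-132, 70), (-13
[... 792 characters left out ...]
, 160), (-106, 160), (-104, 160), (-102, 159)]
arm 65 [(-150, 80), (-148, 62), (-146, 60), (-144, 62), (-142, 63), (-140, 69), (-138, 139), (-136, 131), (-134, 119), (-132, 92), (-130, 105), (-128, 167), (-126, 166), (-124, 164), (-122, 161), (-120, 177), (-118, 198), (-116, 198), (-114, 198), (-112, 198), (-110, 198), (-108, 198), (-106, 198), (-104, 197), (-102, 197)]
dark 211 -131.09004739336493 12.222748815165877
r45 [(1.1, 61), (1.13, 61), (1.16, 62), (1.19, 64), (1.22, 75), (1.25, 105), (1.28, 123), (1.31, 100), (1.34, 87), (1.37, 77), (1.4, 65), (1.43, 123), (1.46, 167), (1.49, 171), (1.52, 168), (1.55, 164), (1.58, 162), (1.61, 164), (1.64, 175), (1.67, 195), (1.7, 198), (1.73, 199)]
```

The gate arm lies straight across at y=-130.6 to -121 for x=20 to 65, which is within about 0.03 rad of shut. Measured against that pivot line, the tray tail is at its home position and square. The arm is clear, so I'm handing in.

```bash
python3 - <<'E'
from h import *
s=r.sense(); print(s['qd'].round(2)); print(r.hand_in())
E
```

```text
[ 0.4   1.76  3.13 -0.14 -0.83  0.07]
the job is handed in; nothing more can be done
None
```

I handed the job in with the tray square and home against the stop, the gate shut (about 1.55 rad), everything released and the bystanders untouched, all by my own measurements; the hand-in returned no verdict.

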